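# Hold the drop gate up and push the specimen rack through the chute

### The arm

A 6-joint arm with a two-finger parallel gripper is mounted at the origin on a cart in front of the work surface, level with it; the furniture and walls round the work are solid. World frame = base frame: x ahead of the robot, y to its left, z up, the work surface at z = 0. Lengths are in m, angles in rad, forces in N, time in s.
With the tool pointing down it reaches from about 0.375 to 0.9 m from the base axis. Payload 3.1 kg.
Tool frame: the origin (TCP) lies at the very end of the fingers, on their centre line; the grasp point (between the pads) lies 19 mm behind it; y points along the fingers, z is the direction in which the jaws open and shut, and the axes are right-handed (so a half turn about y gives the same grasp; the last joint's range is limited). The gripper opens to 85 mm and grips with 20 to 120 N. Pads are 22 mm wide; open, the fingers measure 114 mm over their backs; the gripper's body (76 mm by 85 mm) begins 54 mm behind the grasp point. The pads swing forward as they close: fully open they stand 13 mm farther back than shut.
Start: joints at [0.935, 0.527, 1.433, -0, 1.181, -0.178], TCP at [0.276, 0.561, 0.231] pointing down, gripper open.
Joint ranges: [-3.08, 3.08], [-0.75, 2.2], [0.22, 2.44], [-1.43, 4.57], [0, 2.65], [-2.85, 2.85]. Speed limits (rad/s): [2.79, 2.79, 3.14, 3.14, 3.14, 3.14].

### API

Orientations are given as a unit quaternion [x, y, z, w].
In Python, from station import manip, optics, finish_job gives the robot as it stands.
- The arm moves only by the shell command python3 -m crank 'ROWS'. ROWS is JSON, a list of rows, each a list of 3 entries, a list of its own where there are three numbers: the shift along the tool's x, y, z in cm, then the turn about the tool's y in rad, then the opening, from 0 (shut) to 1 (fully open). A call has 1 to 12 rows; each row shifts and turns the commanded pose from where the row before left it, along the tool's axes as they then stand; what a row does not reach is not made up. A row lasts 1/10 s, in which the tool goes at most 50 mm and 8.59 degrees, less where a joint would pass 70% of its speed; a pose out of reach is approached as far as the arm can. A call is refused whole if a number of a shift passes 5 or a number of a turn 0.15, either way. A call with a gripper value outside its range is refused whole. The fingers move at their own pace and stop on an object; the grip force is fixed at half the most. Time passes only in rows, so rows that do not move let the fingers close. It gives the time, the measured TCP pose, the force and the opening at its end, in the units of the state.
- manip.state(): the state, without advancing time (a new reading comes with each control period).
- optics.capture(name): name is "scene" or "top" or "wrist"; returns the picture (384x512x3 uint8, red, green, blue); there is no depth.
- optics.camera_model(name): a dict with "K" (3x3 intrinsics, pixels), "world_from_camera" (4x4, takes a point from camera to world coordinates). Camera axes: x right, y up, looking along -z (the intrinsics and any distortion apply to the point x, -y, -z); pixel columns grow to the right and rows downward; lengths in m; the calibration is good to about 2 mm. A picture is of the moment at which its call begins: read the wrist's pose just before it. camera_model takes no time and is no camera call; for the wrist camera it gives the pose at the moment of the call.
- finish_job(): hands the job in, once; it reports no verdict.
The state is a dict: "clock": time; "joint_positions": joint angles; "qd": joint speeds; "effort": joint torques, N m; "tcp_pos": TCP position; "ee_rot": TCP orientation; "contact_force": force on the tool from outside, world axes, zero at the start; "ft_torque": the same for the moment, N m; "gripper_width": finger opening in m.
Only numpy, scipy, OpenCV 4.12 (cv2) and the standard library are available. Lean on these libraries where they do the work, as an engineer would, in place of code of your own. Each camera call takes 0.05 s, during which the arm holds its last target. There are 200 camera calls.

### The job

Press the black treadle bar down with one fingertip to hold the chute's gate up, and meanwhile, with the other finger against the rack's upright push plate, push the specimen rack under the gate until it is fully home against the end stop; then let the gate fall shut behind the specimens and stay clear. Only push: do not lift or tip the rack, never let the rack or its specimens touch the gate, and leave the things lying around the chute alone.

Things in the scene. Friction and masses are not known exactly. Their poses are not given: they have to be found in the camera images.
- chute: Fixed aluminium channel. Origin: on the bench, on its centre line, right below the gate. x axis: direction of pushing (about world +y, to the robot's left, within 0.15 rad); y axis: to the robot; z up. 3 mm floor from x = -240 to +116 mm; walls inside at y = +-25 mm, 6 mm thick, tops 23 mm above the bench; open at the x = -240 end
- hinge (a point): On the axis of the gate's hinge shaft, above chute x = 0. The shaft, radius 4 mm, runs parallel to the chute at chute y = +36 mm, 50 mm above the bench, from x = -302 to +30 mm. Its posts and bosses, at y = 29 to 43 mm, reach 57 mm up: one finger goes on either side of them
- end_stop (a point): Middle of the end stop's face at the chute's closed end (chute x = +106 mm), 16 mm above the bench. The stop is 30 mm high
- gate (a joint): Gate angle about the shaft, rad: 0 shut, 1.134 fully up against its stop. Spring and weight shut it; about 3 to 6 N down on the treadle holds it up. The rack cannot push it open. Rack and specimens pass from about 0.95; hold it near 1.1
- gate_plate (a point): Middle of the lower edge of the gate's 4 mm steel plate, which hangs across the chute at chute x = 0. Shut, the edge is 15 mm above the bench: the rack's tail (11 mm) fits under it, block and specimens (36 mm) do not. Fully up, all of the plate is more than 42 mm and its top about 100 mm above the bench
- treadle (a point): On the axis of the black treadle bar at chute x = -150 mm. Bar of radius 6 mm, parallel to the chute from x = -274 to -36 mm, 30 mm from the shaft axis; a bent steel sheet joins it to the shaft. Its axis is at chute y = 61 mm, 66 mm up with the gate shut; y = 61 mm, 34 mm up when fully down (y = 66 mm half way). Fingertips slide along its top while it is down
- rack: Loose white plastic rack in the chute, 0.2 to 0.4 kg. Origin: centre of its block's underside, 3 mm above the bench; x axis towards the gate. Block 84 x 46 x 22 mm with two pockets 10 mm deep, then a tail 20 mm wide, 8 mm high, back to the push plate. Starts with its front 15 to 55 mm before the gate; fully home its origin is at chute x = +64 mm
- push_plate (a point): On the rear face of the upright push plate at the tail's end (rack x = -138 mm), 50 mm above the rack's underside. Plate 46 mm wide, 6 mm thick, its top 67 mm above the bench. Push it in chute +x; with the rack home this face is at chute x = -74 mm, still before the gate
- specimen_a: Black round mounted specimen, 30 mm across, 21 mm high, loose in the rack's front pocket (rack x = +20 mm). Origin: centre of its underside, 12 mm above the rack's underside
- specimen_b: Dark red round mounted specimen of the same size, in the rack's rear pocket (rack x = -20 mm). Origin: centre of its underside
- bolt: Bystander: loose steel bolt standing upright, 60 mm high, 28 mm across, behind the open end of the chute. Origin: centre of its underside
- magnet: Bystander: red pot magnet with black knob, 32 mm across, 27 mm high, behind the open end of the chute. Origin: centre of its underside
- coupon: Bystander: flat steel sample 20 x 55 x 12 mm on the far side of the chute. Origin: centre of its underside
There are look-alikes about, which are no part of the job. Of the things shaped like the rack, the white one is meant.

How it is judged:
On the way, in this order (a step that is already met when the one before it is completed fails the run):
1. the gate is held up by a finger while the rack still stands wholly before it (value of joint gate above 0.85 rad and contact force between the fingers and gate above 0.5 N and x of rack in the frame of chute below -0.046 m), for 0.2 s.
2. the rack is half through, pushed by a finger, while a finger still holds the gate up (value of joint gate above 0.85 rad and contact force between the fingers and gate above 0.5 N and contact force between the fingers and rack above 0.2 N and x of rack in the frame of chute between 0 and 0.055 m), for 0.05 s.
At the end, for the whole second after the job is handed in: The rack stands on the chute's floor within 5 mm of the end stop and at rest, both specimens in their pockets (within 6 mm, not raised more than 5 mm), the gate shut behind the block (under 0.06 rad) (x of rack in the frame of chute above 0.059 m and z of rack in the frame of chute below 0.007 m and value of joint gate below 0.06 rad and linear speed of rack below 0.01 m/s and z of each of specimen_a, specimen_b in the frame of rack below 0.017 m and x of specimen_a in the frame of rack between 0.014 and 0.026 m and x of specimen_b in the frame of rack between -0.026 and -0.014 m); the robot touches nothing.
It fails at once if the rack is lifted (more than 8 mm) or tipped (more than 0.15 rad) (z of rack in the frame of chute above 0.011 m or angle between rack's own z axis and vertical above 0.15 rad).
It fails at once if the rack or a specimen strikes the gate, or the gate comes down on them (more than 1 N) (contact force between gate and rack above 1 N or contact force between gate and specimen_a above 1 N or contact force between gate and specimen_b above 1 N).
It fails at once if a specimen comes out of its pocket (z of any of specimen_a, specimen_b in the frame of rack above 0.02 m).
It fails at once if a bystander is pushed more than 15 mm or knocked over (distance of any of bolt, magnet, coupon from where it was at the start of the episode above 0.015 m or angle between bolt's own z axis and vertical above 0.5 rad).
It also fails if it takes over 42 s, if anything falls off the work surface, if the arm or the gripper's body presses on something with over 40 N, if the wrist force passes 120 N, or if a joint passes its speed limit or range.

## Working session

There is one attempt and no reset: what is moved stays moved. The work goes in short steps, Python scripts to look and compute and a shell command to move; the robot and the scene stay as the last step left them, time stands still between calls to the robot, and variables do not carry over. Pictures are saved under pics/ and viewed, about 8 in all and at most 12, crops included, and the job is handed in when it is done.

```bash
ls; mkdir -p pics; python3 - <<'E'
from station import manip, optics
import cv2,numpy as np
s=manip.state();print({k:np.round(v,3).tolist() for k,v in s.items()})
for n in("scene","top"):
    im=optics.capture(n);cv2.imwrite(f"pics/{n}0.png",cv2.cvtColor(im,cv2.COLOR_RGB2BGR))
    m=optics.camera_model(n);print(n,{k:np.round(v,4).tolist() if not isinstance(v,str) else v for k,v in m.items()})
    b=cv2.cvtColor(im,cv2.COLOR_RGB2BGR);cv2.imwrite(f"pics/{n}0b.png",cv2.resize(b,None,fx=1.55,fy=1.55,interpolation=cv2.INTER_CUBIC))
E
```

```text
pics
{'clock': 0.0, 'joint_positions': [0.935, 0.528, 1.434, 0.0, 1.181, -0.178], 'qd': [0.001, -0.001, -0.002, 0.001, 0.001, -0.0], 'effort': [0.001, -44.236, -17.802, -0.0, 0.008, 0.0], 'tcp_pos': [0.275, 0.56, 0.23], 'ee_rot': [0.689, -0.16, 0.16, -0.688], 'contact_force': [0.233, 0.404, 0.732], 'ft_torque': [-0.009, 0.028, -0.039], 'gripper_width': 0.085}
scene {'K': [[407.1711, 0.0, 258.1987], [0.0, 407.1711, 185.9594], [0.0, 0.0, 1.0]], 'world_from_camera': [[0.8647, 0.3668, -0.3433, 0.2695], [-0.5023, 0.6177, -0.6051, -0.8003], [-0.0099, 0.6956, 0.7183, 0.817], [0.0, 0.0, 0.0, 1.0]]}
top {'K': [[356.5394, 0.0, 254.4294], [0.0, 356.5394, 192.7548], [0.0, 0.0, 1.0]], 'world_from_camera': [[0.0167, 0.9922, -0.1236, 0.5295], [-0.9998, 0.0152, -0.0131, -0.1684], [-0.0111, 0.1238, 0.9923, 1.1626], [0.0, 0.0, 0.0, 1.0]]}
```

View pics/top0b.png

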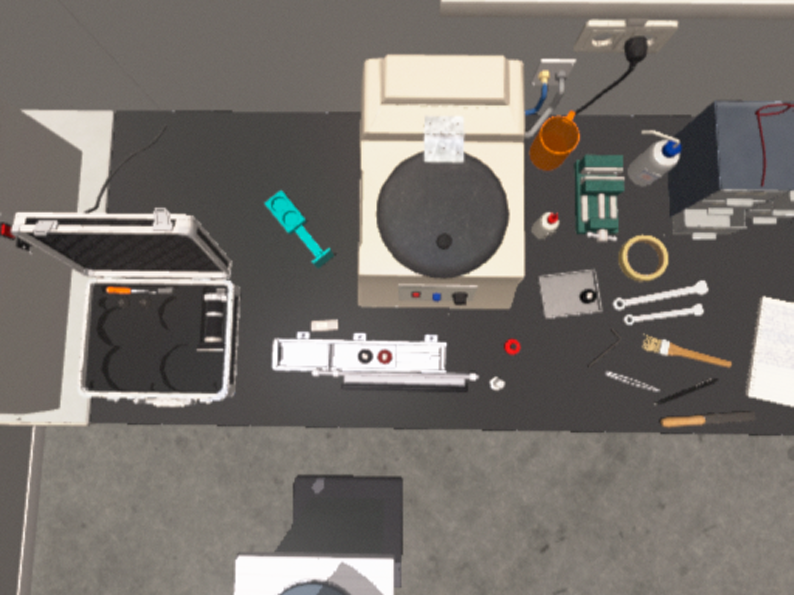

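View pics/scene0b.png

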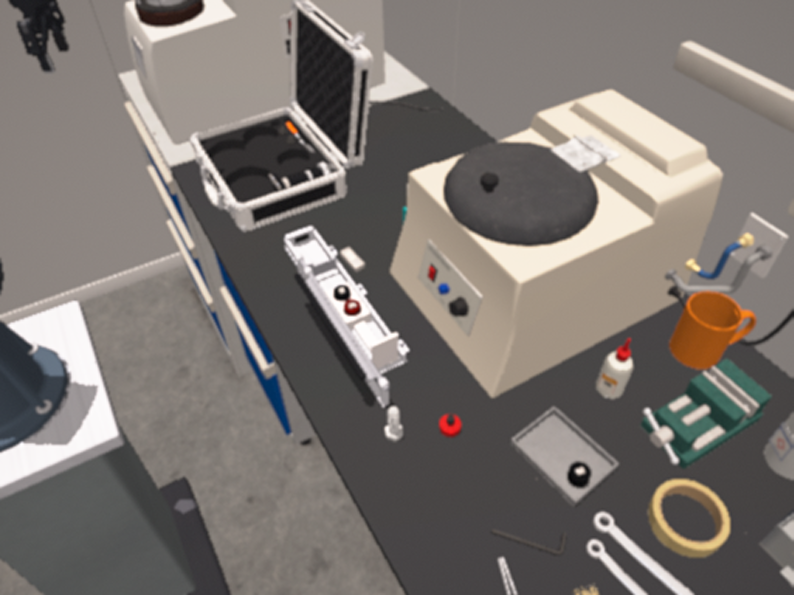

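The white rack sits in the chute: specimens at top0b (365,355) black and (385,355) dark red. The turquoise look-alike is at (300,228) and is not the one meant. Bolt (497,382), magnet (513,346), coupon (324,326). Next is an enlarged crop to confirm.

```bash
python3 - <<'E'
import cv2
a=cv2.imread("pics/top0.png")[205:260,168:338];cv2.imwrite("pics/c1.png",cv2.resize(a,None,fx=4.7,fy=4.7,interpolation=cv2.INTER_CUBIC))
b=cv2.imread("pics/scene0.png")[140:290,175:305]
import numpy as np
A=cv2.resize(a,None,fx=4.7,fy=4.7,interpolation=cv2.INTER_CUBIC);B=cv2.resize(b,None,fx=2.2,fy=2.2,interpolation=cv2.INTER_CUBIC)
C=np.zeros((A.shape[0]+B.shape[0],A.shape[1],3),np.uint8);C[:A.shape[0]]=A;C[A.shape[0]:,:B.shape[1]]=B
cv2.imwrite("pics/c1.png",C);print(C.shape,A.shape)
E
```

```text
(588, 799, 3) (258, 799, 3)
```

View pics/c1.png

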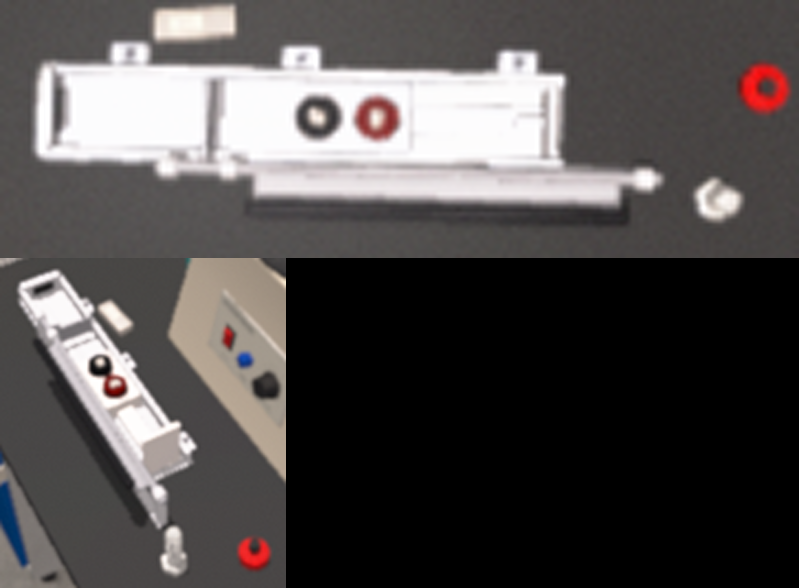

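```bash
cat > h.py <<'E'
import numpy as np
from scipy.optimize import least_squares
def ray(m,u,v,z):
    K=np.array(m["K"]);T=np.array(m["world_from_camera"])
    d=T[:3,:3]@np.array([(u-K[0,2])/K[0,0],-(v-K[1,2])/K[1,1],-1]);o=T[:3,3]
    return o+d*(z-o[2])/d[2]
def proj(m,P):
    K=np.array(m["K"]);T=np.array(m["world_from_camera"]);c=T[:3,:3].T@(np.array(P)-T[:3,3])
    return K[0,0]*c[0]/-c[2]+K[0,2],-K[1,1]*c[1]/-c[2]+K[1,2]
E
python3 - <<'E'
from h import *
from station import optics
m=optics.camera_model("top")
f=lambda u,v,z:ray(m,(u+.5)/4.7-.5+168,(v+.5)/4.7-.5+205,z)
F=[((248,208),66,(-36,61)),((628,215),66,(-274,61)),((564,75),23,(-240,-31)),((563,163),23,(-240,31)),((40,66),23,(116,-31)),((38,159),23,(116,31))]
W=[f(*p,z/1000)[:2] for p,z,_ in F];L=np.array([l for *_,l in F])/1000
def t(q,l): c,s=np.cos(q[2]),np.sin(q[2]);return q[:2]+l@np.array([[c,s],[s,-c]])
# chute y to the robot: x=(c,s), y=(s,-c)  (z up would need (-s,c)); check
def t(q,l): c,s=np.cos(q[2]),np.sin(q[2]);return q[:2]+l@np.array([[c,s],[-s,c]])
r=least_squares(lambda q:(t(q,L)-W).ravel(),[.4,0,1.57]);print(r.x,np.round(r.fun*1000,1))
for n,p,z in[("A",(318,117),.036),("B",(377,118),.036),("magnet",(765,88),.02),("bolt",(718,200),.03),("coupon",(195,22),.012),("plate",(548,118),.067)]:
    w=f(*p,z);c,s=np.cos(r.x[2]),np.sin(r.x[2]);d=w[:2]-r.x[:2];print(n,np.round(w,3),"chute",np.round([d@[c,s],d@[-s,c]],3))
E
```

```text
[ 0.55305574 -0.02077843  1.57382186] [-0.2 -3.7  0.8  4.   1.1 -0.  -1.7 -0.6 -0.3 -0.4  0.5  0.8]
A [ 0.552 -0.095  0.036] chute [-0.074  0.001]
B [ 0.552 -0.135  0.036] chute [-0.114  0.001]
magnet [ 0.577 -0.397  0.02 ] chute [-0.376 -0.023]
bolt [ 0.502 -0.363  0.03 ] chute [-0.342  0.052]
coupon [ 0.617 -0.007  0.012] chute [ 0.013 -0.064]
plate [ 0.554 -0.247  0.067] chute [-0.226  0.   ]
```

```bash
cat >> h.py <<'E'
from scipy.spatial.transform import Rotation as R
Q=np.array([0.55305574,-0.02077843,1.57382186])
def c2w(x,y,z):
    c,s=np.cos(Q[2]),np.sin(Q[2]);return np.array([Q[0]+c*x-s*y,Q[1]+s*x+c*y,z])
def w2c(p):
    c,s=np.cos(Q[2]),np.sin(Q[2]);d=np.array(p[:2])-Q[:2];return np.array([d@[c,s],d@[-s,c],p[2]])
def rel(s,target):
    r=R.from_quat(s["ee_rot"]);return r.inv().apply(np.array(target)-s["tcp_pos"])*100
def rep(s):
    M=R.from_quat(s["ee_rot"]).as_matrix();c,sn=np.cos(Q[2]),np.sin(Q[2])
    print("t",round(s["clock"],2),"chute mm",np.round(w2c(s["tcp_pos"])*1000,1),"toolx,y,z in chute",*[np.round([M[:2,i]@[c,sn],M[:2,i]@[-sn,c],M[2,i]],4).tolist() for i in range(3)],"F",np.round(s["contact_force"],1),"w",round(s["gripper_width"]*1000,1),"j6",np.round(s["joint_positions"][5],2))
E
python3 - <<'E'
from h import *
from station import manip
s=manip.state();rep(s)
M=R.from_quat(s["ee_rot"])
for sg in(1,-1):
    zt=sg*np.array([-np.sin(Q[2]),np.cos(Q[2]),0]);y=np.array([0,0,-1.]);D=R.from_matrix(np.c_[np.cross(y,zt),y,zt])
    print(sg,(M.inv()*D).as_rotvec())
print(rel(s,c2w(-.255,.0345,.16)))
E
```

```text
t 0.1 chute mm [582.  276.  230.4] toolx,y,z in chute [-0.4438, -0.8961, -0.0003] [-0.0016, 0.0012, -1.0] [0.8961, -0.4438, -0.002] F [-1.1  0.5  0.4] w 85.3 j6 -0.18
1 [ 9.17351113e-04 -2.03062496e+00 -2.21049898e-03]
-1 [1.94848483e-03 1.11096652e+00 8.08615947e-04]
[ 58.79232516   7.14868755 -64.27316498]
```

```bash
python3 -m crank '[[[0,0,0],0.139,0.53],[[0,0,0],0.139,0.53],[[0,0,0],0.139,0.53],[[0,0,0],0.139,0.53],[[0,0,0],0.139,0.53],[[0,0,0],0.139,0.53],[[0,0,0],0.139,0.53],[[0,0,0],0.138,0.53]]' && python3 -m crank '[[[4.65,0,1.34],0,0.53],[[4.65,0,1.34],0,0.53],[[4.65,0,1.34],0,0.53],[[4.65,0,1.34],0,0.53],[[4.65,0,1.34],0,0.53],[[4.65,0,1.34],0,0.53],[[4.65,0,1.34],0,0.53],[[4.65,0,1.34],0,0.53],[[4.65,0,1.34],0,0.53]]'; python3 -c "
from h import *
from station import manip
s=manip.state();rep(s);print(rel(s,c2w(-.255,.0345,.16)))"
```

```text
clock: 0.9
tcp_pos: [0.2754, 0.5606, 0.2307]
ee_rot: [0.5, -0.501, 0.501, -0.499]
contact_force: [-1.3, -0.1, 0.1]
gripper_width: 0.0453
clock: 1.8
tcp_pos: [0.3975, 0.1409, 0.2313]
ee_rot: [0.501, -0.499, 0.499, -0.501]
contact_force: [1.6, 0.2, 1.0]
gripper_width: 0.0453
t 1.8 chute mm [162.2 155.1 231.3] toolx,y,z in chute [-1.0, -0.0002, -0.0] [0.0, 0.0, -1.0] [0.0002, -1.0, -0.0] F [1.6 0.2 1. ] w 45.3 j6 0.07
[41.72112453  7.12410859 12.05006579]
```

```bash
python3 -m crank '[[[4.6,0,1.34],0,0.53],[[4.6,0,1.34],0,0.53],[[4.6,0,1.34],0,0.53],[[4.6,0,1.34],0,0.53],[[4.6,0,1.34],0,0.53],[[4.6,0,1.34],0,0.53],[[4.6,0,1.34],0,0.53],[[4.6,0,1.34],0,0.53],[[4.6,0,1.34],0,0.53],[[0,3,0],0,0.53],[[0,3,0],0,0.53],[[0,0,0],0,0.53]]'; python3 - <<'E'
from h import *
from station import manip,optics
import cv2
s=manip.state();rep(s);print(rel(s,c2w(-.255,.0345,.16)))
ims=[]
for n in("wrist","top"):
    m=optics.camera_model(n);im=cv2.cvtColor(optics.capture(n),cv2.COLOR_RGB2BGR);cv2.imwrite(f"pics/{n}1.png",im)
    if n=="wrist":
        np.savez("wr1.npz",K=m["K"],world_from_camera=m["world_from_camera"]);print(np.round(m["world_from_camera"],3).tolist())
        for p in[(-.232,0,.067),(-.15,.061,.066),(-.274,.061,.066),(-.240,-.031,.023),(-.24,.031,.023)]:print(p,np.round(proj(m,c2w(*p)),0))
        cv2.imwrite("pics/w1.png",cv2.resize(im,None,fx=1.5,fy=1.5))
E
```

```text
clock: 3.0
tcp_pos: [0.5163, -0.2692, 0.167]
ee_rot: [-0.501, 0.503, -0.496, 0.5]
contact_force: [0.2, 0.1, -1.1]
gripper_width: 0.0453
t 3.0 chute mm [-248.3   37.5  167. ] toolx,y,z in chute [-1.0, 0.0011, -0.0066] [0.0066, 0.0082, -0.9999] [-0.0011, -1.0, -0.0082] F [ 0.2  0.1 -1.1] w 45.3 j6 -0.67
[0.67285533 0.69272603 0.30703993]
[[1.0, -0.006, 0.008, 0.517], [0.003, 0.959, 0.285, -0.196], [-0.01, -0.285, 0.959, 0.312], [0.0, 0.0, 0.0, 1.0]]
(-0.232, 0, 0.067) [295. 172.]
(-0.15, 0.061, 0.066) [228.  78.]
(-0.274, 0.061, 0.066) [232. 213.]
(-0.24, -0.031, 0.023) [317. 170.]
(-0.24, 0.031, 0.023) [261. 170.]
```

View pics/w1.png

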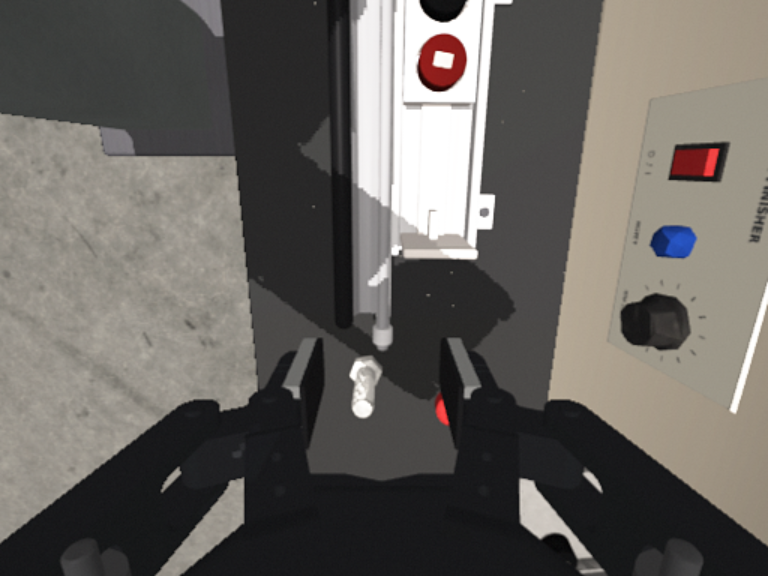

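Wrist view: bar end at (344,327), plate's rear top edge at (438,256), both within about 3 mm of prediction. The fingers straddle the shaft line. I'll back off slightly and descend towards the treadle.

```bash
python3 -m crank '[[[0.6,0,0.1],0,0.53],[[0,2,0],0,0.53],[[0,2,0],0,0.53],[[0,2,0],0,0.53],[[0,1,0],0,0.53],[[0,0,0],0,0.53],[[0,0,0],0,0.53]]'; python3 -c "
from h import *
from station import manip
s=manip.state();rep(s)"
```

```text
clock: 3.8
tcp_pos: [0.5212, -0.2774, 0.1025]
ee_rot: [-0.501, 0.498, -0.5, 0.501]
contact_force: [0.3, -0.8, 0.4]
gripper_width: 0.0452
t 3.8 chute mm [-256.6   32.7  102.5] toolx,y,z in chute [-1.0, -0.0002, 0.0015] [-0.0015, -0.0017, -1.0] [0.0002, -1.0, 0.0017] F [ 0.3 -0.8  0.4] w 45.2 j6 -0.68
```

```bash
python3 -m crank '[[[-0.2,0.5,-0.3],0,0.53],[[0,0.7,0],0,0.53],[[0,0.7,0],0,0.53],[[0,0.5,0],0,0.53],[[0,0.5,0],0,0.53],[[0,0,0],0,0.53]]'; python3 -m crank '[[[0,0.4,0],0,0.53],[[0,0.4,0],0,0.53],[[0,0,0],0,0.53]]' ; python3 - <<'E'
from h import *
from station import manip,optics
import cv2
s=manip.state();rep(s)
m=optics.camera_model("wrist")
for p in[(-.232,0,.067),(-.15,.061,.066),(-.274,.061,.066)]:print(p,np.round(proj(m,c2w(*p)),0))
a=cv2.cvtColor(optics.capture("wrist"),cv2.COLOR_RGB2BGR)
b=cv2.cvtColor(optics.capture("scene"),cv2.COLOR_RGB2BGR)[130:290,160:320]
cv2.imwrite("pics/w2.png",np.hstack([cv2.resize(a,(400,300)),cv2.resize(b,(400,400),interpolation=cv2.INTER_CUBIC)[50:350]]))
E
```

```text
clock: 4.4
tcp_pos: [0.5169, -0.2746, 0.0713]
ee_rot: [0.501, -0.5, 0.499, -0.501]
contact_force: [0.7, 0.3, 0.1]
gripper_width: 0.0454
clock: 4.7
tcp_pos: [0.516, -0.2746, 0.0642]
ee_rot: [0.501, -0.5, 0.498, -0.5]
contact_force: [-2.8, 0.2, 3.6]
gripper_width: 0.0452
t 4.7 chute mm [-253.7   37.8   64.2] toolx,y,z in chute [-1.0, -0.0005, -0.0009] [0.0009, 0.0028, -1.0] [0.0005, -1.0, -0.0028] F [-2.8  0.2  3.6] w 45.2 j6 -0.68
(-0.232, 0, 0.067) [321. 204.]
(-0.15, 0.061, 0.066) [207.  43.]
(-0.274, 0.061, 0.066) [217. 267.]
```

View pics/w2.png

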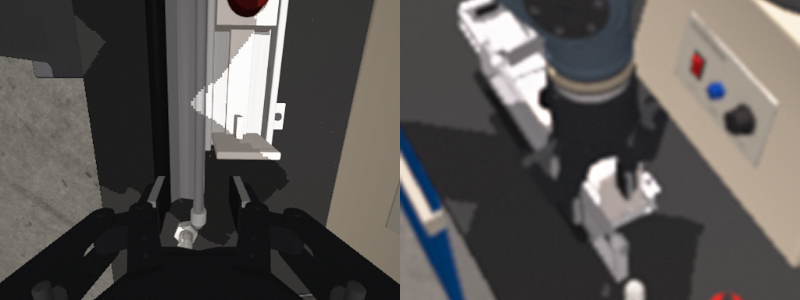

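```bash
python3 -m crank '[[[0,0.4,0],0,0.53],[[0,0.4,0],0,0.53],[[0,0.4,0],0,0.53],[[0,0.4,0],0,0.53],[[0,0.3,0],0,0.53],[[0,0,0],0,0.53]]';  python3 -m crank '[[[0,0.2,0],0,0.53],[[0,0.1,0],0,0.53],[[0,0,0],0,0.53]]'; python3 -c "
from h import *
from station import manip
s=manip.state();rep(s)"
```

```text
clock: 5.4
tcp_pos: [0.5182, -0.2753, 0.045]
ee_rot: [-0.501, 0.499, -0.5, 0.501]
contact_force: [1.5, -1.0, 2.9]
gripper_width: 0.0455
clock: 5.7
tcp_pos: [0.5184, -0.2753, 0.0426]
ee_rot: [-0.5, 0.498, -0.5, 0.501]
contact_force: [3.6, 0.4, 3.8]
gripper_width: 0.0452
t 5.7 chute mm [-254.4   35.4   42.6] toolx,y,z in chute [-1.0, 0.0003, 0.0012] [-0.0012, -0.0022, -1.0] [-0.0003, -1.0, 0.0022] F [3.6 0.4 3.8] w 45.2 j6 -0.68
```

```bash
for i in 1; do python3 -m crank '[[[0,0.1,0],0,0.53],[[0,0.1,0],0,0.53],[[0,0,0],0,0.53]]'; python3 -m crank '[[[0,0.1,0],0,0.53],[[0,0,0],0,0.53]]'; python3 -m crank '[[[0,0.1,0],0,0.53],[[0,0,0],0,0.53]]'; done; python3 - <<'E'
from h import *
from station import manip,optics
import cv2
s=manip.state();rep(s)
m=optics.camera_model("top");a=cv2.cvtColor(optics.capture("top"),cv2.COLOR_RGB2BGR);cv2.imwrite("pics/top2.png",a)
a=a[200:265,168:338]
b=cv2.cvtColor(optics.capture("wrist"),cv2.COLOR_RGB2BGR)
cv2.imwrite("pics/t2.png",np.vstack([cv2.resize(a,(785,300),interpolation=cv2.INTER_CUBIC),np.pad(cv2.resize(b,(400,300)),((0,0),(0,385),(0,0)))]))
E
```

```text
clock: 6.0
tcp_pos: [0.5187, -0.2754, 0.0407]
ee_rot: [-0.5, 0.498, -0.5, 0.501]
contact_force: [6.3, 0.8, 4.5]
gripper_width: 0.0456
clock: 6.2
tcp_pos: [0.519, -0.2754, 0.0399]
ee_rot: [-0.5, 0.498, -0.501, 0.501]
contact_force: [5.3, 1.2, 5.3]
gripper_width: 0.0455
clock: 6.4
tcp_pos: [0.5189, -0.2754, 0.0389]
ee_rot: [-0.5, 0.498, -0.5, 0.501]
contact_force: [4.0, 0.4, 5.1]
gripper_width: 0.0451
t 6.4 chute mm [-254.5   35.    38.9] toolx,y,z in chute [-1.0, 0.0002, 0.0017] [-0.0017, -0.0031, -1.0] [-0.0002, -1.0, 0.0031] F [4.  0.4 5.1] w 45.1 j6 -0.68
```

View pics/t2.png

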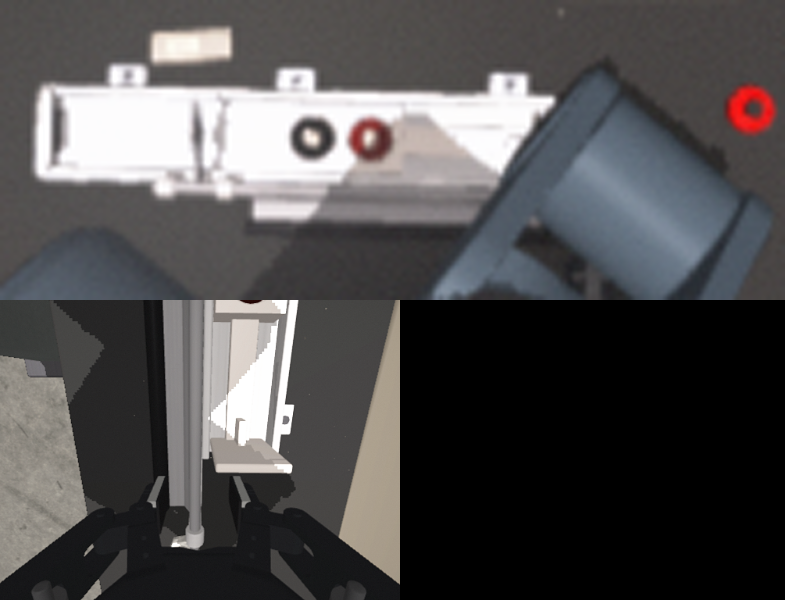

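```bash
python3 -m crank '[[[0,0.1,0],0,0.53],[[0,0,0],0,0.53]]'; python3 -m crank '[[[0,0.1,0],0,0.53],[[0,0,0],0,0.53]]';python3 -m crank '[[[0,0.1,0],0,0.53],[[0,0,0],0,0.53]]'
```

```text
clock: 6.7
tcp_pos: [0.5185, -0.2754, 0.0378]
ee_rot: [-0.501, 0.498, -0.5, 0.501]
contact_force: [4.2, -0.8, 5.6]
gripper_width: 0.0453
clock: 6.9
tcp_pos: [0.5186, -0.2755, 0.0374]
ee_rot: [-0.5, 0.498, -0.5, 0.501]
contact_force: [4.9, 0.9, 7.2]
gripper_width: 0.0451
clock: 7.1
tcp_pos: [0.5187, -0.2755, 0.0371]
ee_rot: [-0.5, 0.498, -0.5, 0.501]
contact_force: [4.0, 1.5, 13.3]
gripper_width: 0.0454
```

```bash
python3 -m crank '[[[0,-0.2,0],0,0.53],[[0,0,0],0,0.53],[[-0.3,0,0],0,0.53],[[-0.5,0,0],0,0.53],[[-0.5,0,0],0,0.53],[[-0.5,0,0],0,0.53],[[-0.5,0,0],0,0.53],[[-0.5,0,0],0,0.53],[[-0.5,0,0],0,0.53],[[-0.5,0,0],0,0.53],[[-0.5,0,0],0,0.53],[[0,0,0],0,0.53]]'; python3 - <<'E'
from h import *
from station import manip,optics
import cv2
s=manip.state();rep(s)
a=cv2.cvtColor(optics.capture("top"),cv2.COLOR_RGB2BGR);cv2.imwrite("pics/top3.png",a)
c=cv2.cvtColor(optics.capture("scene"),cv2.COLOR_RGB2BGR);cv2.imwrite("pics/scene3.png",c)
a=cv2.resize(a[200:265,168:338],(785,300),interpolation=cv2.INTER_CUBIC)
b=cv2.resize(cv2.cvtColor(optics.capture("wrist"),cv2.COLOR_RGB2BGR),(400,290))
c=cv2.resize(c[130:230,165:298],(385,290),interpolation=cv2.INTER_CUBIC)
cv2.imwrite("pics/t3.png",np.vstack([a,np.hstack([b,c])]))
E
```

```text
clock: 8.3
tcp_pos: [0.5167, -0.232, 0.0374]
ee_rot: [0.502, -0.499, 0.499, -0.501]
contact_force: [0.7, -3.5, 4.8]
gripper_width: 0.0454
t 8.3 chute mm [-211.2   37.    37.4] toolx,y,z in chute [-1.0, -0.0012, 0.0011] [-0.0011, 0.0008, -1.0] [0.0012, -1.0, -0.0008] F [ 0.7 -3.5  4.8] w 45.4 j6 -0.62
```

View pics/t3.png

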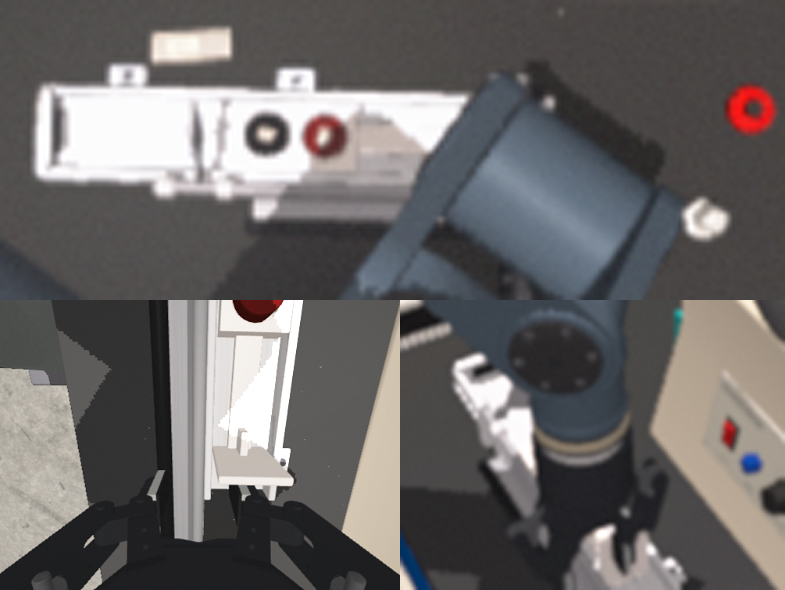

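```bash
python3 -m crank '[[[-0.5,0,0],0,0.53],[[-0.6,0,0],0,0.53],[[-0.6,0,0],0,0.53],[[-0.6,0,0],0,0.53],[[-0.6,0,0],0,0.53],[[-0.6,0,0],0,0.53]]'; python3 -c "
from h import *
from station import manip
s=manip.state();rep(s)"
```

```text
clock: 9.05
tcp_pos: [0.5167, -0.1979, 0.0374]
ee_rot: [0.502, -0.499, 0.499, -0.5]
contact_force: [-0.6, -6.6, 6.4]
gripper_width: 0.0452
t 9.05 chute mm [-177.    36.9   37.4] toolx,y,z in chute [-1.0, -0.0012, 0.0022] [-0.0022, 0.0005, -1.0] [0.0012, -1.0, -0.0005] F [-0.6 -6.6  6.4] w 45.2 j6 -0.57
```

```bash
python3 -m crank '[[[-0.6,0,0],0,0.53],[[-0.6,0,0],0,0.53],[[-0.6,0,0],0,0.53],[[-0.6,0,0],0,0.53],[[-0.6,0,0],0,0.53],[[-0.6,0,0],0,0.53]]'; python3 -m crank '[[[-0.6,0,0],0,0.53],[[-0.6,0,0],0,0.53],[[-0.6,0,0],0,0.53],[[-0.6,0,0],0,0.53],[[-0.6,0,0],0,0.53],[[-0.4,0,0],0,0.53]]'; python3 -c "
from h import *
from station import manip
s=manip.state();rep(s)"
```

```text
clock: 9.65
tcp_pos: [0.5166, -0.1619, 0.0374]
ee_rot: [0.502, -0.499, 0.499, -0.5]
contact_force: [0.7, -6.7, 5.9]
gripper_width: 0.0454
clock: 10.25
tcp_pos: [0.5166, -0.1278, 0.0374]
ee_rot: [0.502, -0.499, 0.499, -0.501]
contact_force: [0.5, -6.1, 6.6]
gripper_width: 0.0454
t 10.25 chute mm [-106.9   36.8   37.4] toolx,y,z in chute [-1.0, -0.0013, 0.0019] [-0.002, 0.0004, -1.0] [0.0013, -1.0, -0.0004] F [ 0.5 -6.1  6.6] w 45.4 j6 -0.45
```

```bash
python3 -m crank '[[[-0.4,0,0],0,0.53],[[-0.4,0,0],0,0.53],[[-0.4,0,0],0,0.53],[[-0.4,0,0],0,0.53],[[-0.2,0,0],0,0.53],[[0,0,0],0,0.53]]'; python3 -m crank '[[[-0.15,0,0],0,0.53],[[-0.15,0,0],0,0.53],[[0,0,0],0,0.53]]'; python3 -c "
from h import *
from station import manip
s=manip.state();rep(s)"
```

```text
clock: 10.85
tcp_pos: [0.5167, -0.1096, 0.0375]
ee_rot: [0.501, -0.499, 0.499, -0.501]
contact_force: [2.0, -5.0, 5.4]
gripper_width: 0.045
clock: 11.15
tcp_pos: [0.5167, -0.1069, 0.0375]
ee_rot: [0.501, -0.498, 0.499, -0.501]
contact_force: [0.3, -5.7, 6.3]
gripper_width: 0.0449
t 11.15 chute mm [-86.   36.6  37.5] toolx,y,z in chute [-1.0, -0.0011, 0.0019] [-0.0019, -0.0001, -1.0] [0.0011, -1.0, 0.0001] F [ 0.3 -5.7  6.3] w 44.9 j6 -0.42
```

```bash
for i in 1; do python3 -m crank '[[[-0.15,0,0],0,0.53],[[0,0,0],0,0.53]]'; python3 -m crank '[[[-0.15,0,0],0,0.53],[[0,0,0],0,0.53]]'; python3 -m crank '[[[-0.15,0,0],0,0.53],[[0,0,0],0,0.53]]'; done
```

```text
clock: 11.35
tcp_pos: [0.5167, -0.1057, 0.0375]
ee_rot: [0.501, -0.499, 0.5, -0.5]
contact_force: [0.4, -7.0, 5.8]
gripper_width: 0.0454
clock: 11.55
tcp_pos: [0.517, -0.1055, 0.0376]
ee_rot: [0.502, -0.498, 0.5, -0.5]
contact_force: [-0.5, -12.2, 5.6]
gripper_width: 0.0452
clock: 11.75
tcp_pos: [0.518, -0.1054, 0.0378]
ee_rot: [0.501, -0.497, 0.502, -0.5]
contact_force: [-1.7, -17.2, 5.3]
gripper_width: 0.045
```

End contact was felt at the predicted TCP (chute x = -84.5 mm). Backing off with the gate still held up, and checking the specimens numerically before letting it fall.

```bash
python3 -m crank '[[[0.2,0,0],0,0.53],[[0.3,0,0],0,0.53],[[0.5,0,0],0,0.53],[[0.5,0,0],0,0.53],[[0.5,0,0],0,0.53],[[0,0,0],0,0.53]]'; python3 - <<'E'
from h import *
from station import manip,optics
import cv2
s=manip.state();rep(s)
m=optics.camera_model("top");a=cv2.cvtColor(optics.capture("top"),cv2.COLOR_RGB2BGR)
cv2.imwrite("pics/t4.png",cv2.resize(a[200:265,168:338],(785,300),interpolation=cv2.INTER_CUBIC))
print("expect A,B px",proj(m,c2w(.084,0,.036)),proj(m,c2w(.044,0,.036)))
i=a.astype(int);M=(i[...,2]>60)&(i[...,2]>1.6*i[...,1]);M[:,:165]=0;M[:205]=0;M[260:]=0;M[:,300:]=0
v,u=np.nonzero(M);print(len(u),u.mean(),v.mean(),w2c(ray(m,u.mean(),v.mean(),.036)))
E
```

```text
clock: 12.35
tcp_pos: [0.5132, -0.1189, 0.0368]
ee_rot: [-0.501, 0.503, -0.496, 0.5]
contact_force: [-0.9, 2.7, 7.0]
gripper_width: 0.0452
t 12.35 chute mm [-98.   40.2  36.8] toolx,y,z in chute [-1.0, 0.001, -0.0049] [0.0049, 0.0079, -1.0] [-0.001, -1.0, -0.0079] F [-0.9  2.7  7. ] w 45.2 j6 -0.44
expect A,B px (np.float64(185.02696655590086), np.float64(228.52694547519047)) (np.float64(197.69022275441094), np.float64(228.69795750099405))
43 198.48837209302326 228.1860465116279 [ 0.04153435 -0.00163853  0.036     ]
```

View pics/t4.png

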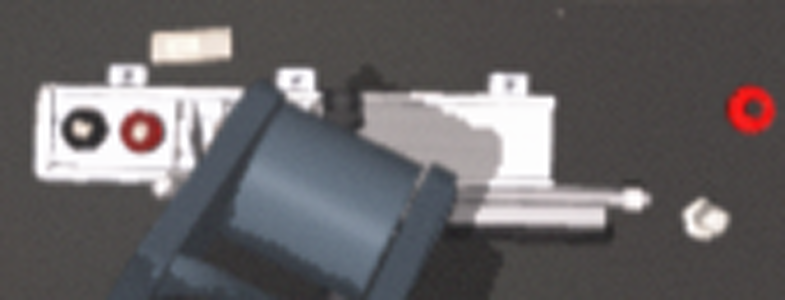

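Both specimens are home: black at (84,128), dark red at (142,131), both beyond the gate. Raising slowly so that the gate comes down gently.

```bash
python3 -m crank '[[[0.3,0,0.2],0,0.53],[[0,-0.4,0],0,0.53],[[0,-0.4,0],0,0.53],[[0,-0.4,0],0,0.53],[[0,-0.4,0],0,0.53],[[0,-0.4,0],0,0.53],[[0,-0.4,0],0,0.53],[[0,-0.4,0],0,0.53],[[0,-0.4,0],0,0.53],[[0,-0.4,0],0,0.53],[[0,-0.4,0],0,0.53],[[0,-0.4,0],0,0.53]]'; python3 -m crank '[[[0,-1,0],0,0.53],[[0,-2,0],0,0.53],[[0,-3,0],0,0.53],[[0,-4,0],0,0.53],[[0,-4,0],0,0.53],[[4,0,0],0,0.53],[[4,0,0],0,0.53],[[4,0,0],0,0.53],[[4,0,0],0,0.53],[[0,0,0],0,0.53],[[0,0,0],0,0.53]]'; python3 - <<'E'
from h import *
from station import manip,optics
import cv2
s=manip.state();rep(s)
m=optics.camera_model("top");a=cv2.cvtColor(optics.capture("top"),cv2.COLOR_RGB2BGR)
b=cv2.cvtColor(optics.capture("scene"),cv2.COLOR_RGB2BGR)[140:290,170:320]
cv2.imwrite("pics/t5.png",np.vstack([cv2.resize(a[200:265,168:338],(785,300),interpolation=cv2.INTER_CUBIC),np.pad(cv2.resize(b,(300,300),interpolation=cv2.INTER_CUBIC),((0,0),(0,485),(0,0)))]))
E
```

```text
clock: 13.6
tcp_pos: [0.5183, -0.1242, 0.0814]
ee_rot: [0.501, -0.5, 0.499, -0.501]
contact_force: [-0.5, 0.5, -0.9]
gripper_width: 0.0453
clock: 14.7
tcp_pos: [0.5188, -0.2849, 0.2214]
ee_rot: [-0.5, 0.5, -0.499, 0.5]
contact_force: [-1.0, -0.1, -0.0]
gripper_width: 0.0453
t 14.7 chute mm [-264.    35.1  221.4] toolx,y,z in chute [-1.0, 0.0022, -0.0008] [0.0008, 0.0004, -1.0] [-0.0022, -1.0, -0.0004] F [-1.  -0.1 -0. ] w 45.3 j6 -0.69
```

View pics/t5.png

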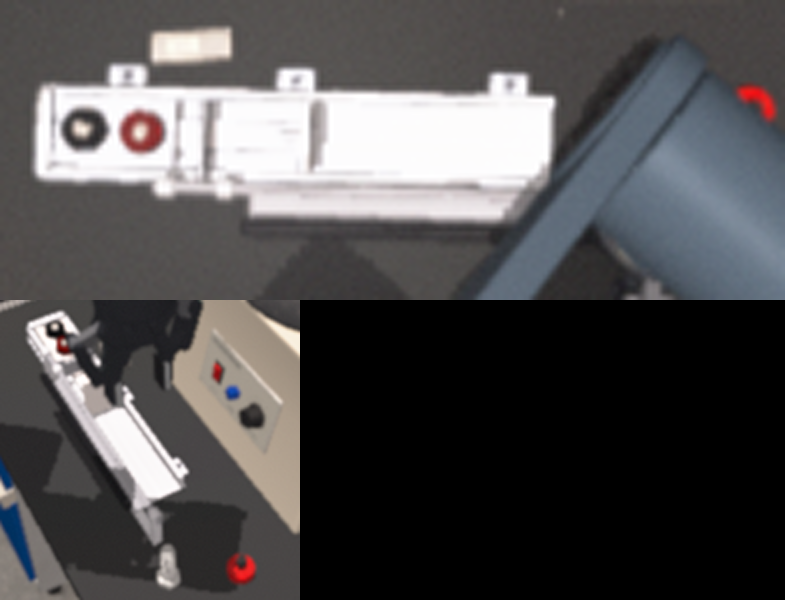

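The gate is shut: plate at (208,135), and the treadle bar's image row is 249.4, against 249.3 at the start. The rack is home, the bystanders look unmoved and the arm is clear.

```bash
python3 -c "
from station import finish_job
print(finish_job())"
```

```text
the job is handed in; nothing more can be done
None
```

The job is done and handed in at about 15 s of the 42 s allowed; `finish_job()` gives no verdict.

**What I did:** One finger pressed the treadle down until I felt its stop, then eased back slightly to about 5–6 N. With the gate held up, the other finger pushed the rack under it to the end stop. I backed off, then raised the treadle slowly so the gate came down gently, and moved the arm clear.

**Last checks:**
- **Rack home:** the push force rose from 6 to 17 N with the tool at chute x = -84.5 mm, where I expected about -85 mm.
- **Specimens:** both are in their pockets. The red one was measured at chute x = 41.5 mm against 44 mm expected, which is within camera error.
- **Gate:** it is shut, and the treadle bar is back at the image row where it started (249.4 against 249.3).
- **Robot:** it was touching nothing at hand-in, with contact force about 0 N and the fingertips 22 cm up.
- **Bystanders:** bolt, magnet and coupon looked unmoved, but I did not measure them again.

**Disagreements:** The wrist and top cameras differed by about 2–3 mm across the chute, so I aimed between them. I judged how far the gate was open from the treadle's stop and travel, as it could not be seen clearly from above.

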